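Clamp a bonded drive enclosure in the T-handle screw press

ROBOT

A 6-joint arm with a two-finger parallel gripper is mounted at the origin on a cart in front of the work surface, level with it; the furniture and walls round the work are solid. World frame = base frame: x ahead of the robot, y to its left, z up, the work surface at z = 0. Lengths are in m, angles in rad, forces in N, time in s.
With the tool pointing down it reaches from about 0.275 to 0.875 m from the base axis. Payload 12.5 kg.
Tool frame: the origin (TCP) lies on the centre line of the jaws, within the pads' length; the fingertips stand r.finger_overhang ahead of it and the grasp point (between the pads) lies 3 mm ahead of it (r.finger_overhang is the distance from the TCP to the fingertips, in m); z points along the fingers, y is the line along which they close (so a half turn about z gives the same grasp; the last joint's range is limited). The gripper opens to 85 mm and grips with 20 to 120 N. Pads are 22 mm wide; open, the fingers measure 114 mm over their backs; the gripper's body (76 mm by 85 mm) begins 54 mm behind the grasp point. The pads swing forward as they close: fully open they stand 13 mm farther back than shut.
Start: joints at [-1.431, 0.351, 1.652, -0, 1.139, -0.085], TCP at [0.123, -0.536, 0.253] pointing down, gripper open.
Joint ranges: [-2.75, 2.75], [-0.79, 2.1], [0.01, 2.65], [-1.57, 4.71], [0.07, 3.14], [-2.87, 2.87]. Speed limits (rad/s): [2.22, 2.22, 2.79, 3.14, 3.14, 3.14].

INTERFACE

Orientations are given as a unit quaternion [x, y, z, w].
In Python, from cell import r, optics gives the robot as it stands. The module is installed in compiled form; this text tells all that it offers. Calls block until the motion is done:
- r.move_to(position, orientation): joint-space move of the TCP to a pose.
- r.move_linear(position, rot=None, vel=0.15): straight line of the TCP; rot=None keeps the orientation; vel is the mean speed in m/s.
- r.set_joints(angles): joint-space move.
- r.set_gripper(opening, squeeze=None): opening from 0.0 (shut) to 1.0 (fully open); squeeze is the grip in N (None keeps the last); returns when the fingers have stopped.
- r.sleep(seconds).
- r.inverse_kinematics(position, orientation): joint angles nearest the present ones, or None.
- optics.get_image(name): name is "scene" or "top" or "wrist"; returns a dict with "pixels" (400x640x3 uint8, red, green, blue), "depth" (400x640 float32, m along the optical axis (not along the pixel's ray), 0 where there is no reading), "fx", "fy", "cx", "cy" (pixels), "camera_from_world" (4x4, takes a point from world to camera coordinates); the wrist camera has in their place "mount" (4x4, takes a point from camera to tool coordinates, whose origin is the TCP and whose axes are the flange's). Camera axes: x right, y down, z forward; pixel columns grow to the right and rows downward; lengths in m; the calibration is good to about 2 mm. A picture is of the moment at which its call begins: read the wrist's pose just before it.
A pose or a line that the arm cannot do raises r.PlanningError and nothing moves.
- r.hand_in(): hands the job in; it is judged then, once.
Readings, each from a call of its own:
- r.current_t(): time.
- r.current_q(): joint angles.
- r.current_qvel(): joint speeds.
- r.current_effort(): joint torques, N m.
- r.current_tool_pos(): TCP position.
- r.current_ee_rot(): TCP orientation.
- r.current_contact_force(): force on the tool from outside, world axes, zero at the start.
- r.current_torque(): the same for the moment, N m.
- r.current_opening(): opening from 0.0 (shut) to 1.0 (fully open).
- r.current_finger_force(): force on a finger pad.
Only numpy, scipy, OpenCV 4.12 (cv2) and the standard library are available. Lean on these libraries where they do the work, as an engineer would, in place of code of your own. Each camera call takes 0.05 s, during which the arm holds its last target. There are 200 camera calls.

TASK

The lid of the flat black drive enclosure has just been bonded: slide the enclosure gently along the channel of the small bench press until it is fully home against the back stop. Then wind the T-handle clockwise, taking alternate ends of the bar, until the foot holds the enclosure snugly - the turning force has risen clearly, by about half over the force at which the screw runs free, and well short of double, which would crush it - and let go, without disturbing the things lying round the press.

Things in the scene. Friction and masses are not known exactly. Their poses are not given: they have to be found in the camera images.
- press: Fixed bench press: aluminium base plate 225 x 106 x 12 mm (x -160 to +65 mm) with a grey C-frame. Origin on the bench under the screw axis; x runs along the channel from its open mouth to the back stop, y to the left, z up.
- channel_mouth (a point): Middle of the channel floor at its open end, x = -155 mm from the screw axis, 12 mm above the bench. The channel runs from here to the back stop between two steel rails, 79 mm apart and 10 mm high.
- back_stop (a point): Middle of the back stop, the front face of the frame's 70 mm wide, 30 mm thick grey column, 30 mm beyond the screw axis; this point is 9 mm above the channel floor.
- collar_top (a point): Top of the brass collar on the frame's arm, on the screw axis, 87 mm above the bench. The arm overhangs the channel from 22 mm before the axis back to the column, 44 mm wide, its underside 63 mm and its top 83 mm above the bench.
- spindle: Non-turning part of the screw, carrying T-handle and pressing foot; origin on the axis, level with the bar. Sinks 16 mm per clockwise turn (seen from above). The foot, 26 mm across, has a sprung rubber sole and is set differently each time: the sole starts 9 to 16 mm above the enclosure, so the turns needed must be felt. It gives 40 N per mm; 30 to 105 N on the enclosure is right, 150 N crushes.
- handle_hub (a point): Centre of the T-handle on the screw axis, on the axis of its level bar, 130 mm above the bench at the start. Bar 10 mm thick; hub 20 mm across, 14 mm below to 9 mm above the bar's axis. The screw has a steady drag of about 0.30 N m (7 N at 44 mm out) (a hand at rest feels some 3/4 of it) and stays where left; each newton at the foot adds 2.5 N mm: snug is about 0.15 N m (3.5 N at 44 mm) above the drag.
- handle_end_a (a point): Centre of the ball (8 mm radius) on one end of the T-handle bar, 62 mm from the hub. The bar is clear to grasp from 10 to 54 mm out from the axis on either side.
- handle_end_b (a point): Centre of the ball on the other end of the bar, 62 mm from the hub. At the start the bar lies within about 35 degrees of straight across the channel.
- drive_box_centre (a point): Centre of the loose flat black drive enclosure, 72 x 112 x 18 mm, about 0.35 kg; its y axis is the long one and lies along the channel. It starts on the channel floor between the rails, 30 to 60 mm short of home. Home: end against the back stop, this centre 56 mm short of the stop (x = -26 mm in the press's frame).
- tape_amber_mid (a point): Bystander: flat roll of film tape, 68 mm across, 12 mm high. Point on its axis 10 mm above the bench.
- loupe_mid (a point): Bystander: black eye loupe, 37 mm across, 35 mm high. Point on its axis 10 mm above the bench.
- vial_small_mid (a point): Bystander: small capped glass vial, 22 mm across, 43 mm high. Point on its axis 10 mm above the bench.
- fuse_box_mid (a point): Bystander: small carton, 36 x 50 x 45 mm. Point on its axis 10 mm above the bench.
- weight_100_mid (a point): Bystander: brass balance weight, 22 mm across, 38 mm high. Point on its axis 10 mm above the bench.
- driver_blue_mid (a point): Bystander: blue-handled screwdriver, 137 mm long, lying flat. Point 10 mm above the bench at its middle.
- tweezers_bench_mid (a point): Bystander: steel tweezers, 126 mm long, lying flat. Point 10 mm above the bench at its middle.

How it is judged:
By the outcome, as a careful person would: the job done as asked, in the order asked, and still so for the second after the job is handed in, with the robot touching nothing.
It also fails if it takes over 72 s, if anything falls off the work surface, if the arm or the gripper's body presses on something with over 40 N, if the wrist force passes 120 N, or if a joint passes its speed limit or range.

## Working session

There is one attempt and no reset: what is moved stays moved. The work goes in short steps, each a Python script; the robot and the scene stay as the last script left them, time stands still between calls to the robot, and variables do not carry over. Pictures are saved under pics/ and viewed, at most 10 in all, crops included, and the job is handed in when it is done.

```bash
ls; mkdir -p pics
python3 - <<'E'
from cell import r, optics
import cv2, numpy as np
for n in ("scene","top"):
    d=optics.get_image(n)
    cv2.imwrite(f"pics/{n}0.png",d["pixels"][:,:,::-1])
    np.savez(f"{n}0.npz",**d)
    print(n,d["fx"],d["fy"],d["cx"],d["cy"]);print(np.round(d["camera_from_world"],4))
print(r.finger_overhang,r.current_tool_pos(),r.current_ee_rot(),r.current_t(),r.current_contact_force())
print(np.round(optics.get_image("wrist")["mount"],4))
E
```

```text
pics
scene 444.7700495417051 444.7700495417051 312.9744055558426 192.5296632693835
[[ 0.8554 -0.5177 -0.015  -0.634 ]
 [-0.373  -0.5956 -0.7114  0.0776]
 [ 0.3593  0.6141 -0.7026  0.9221]
 [ 0.      0.      0.      1.    ]]
top 376.37777105741264 376.37777105741264 319.3143880105479 195.69337439957528
[[-2.680e-02 -9.996e-01 -4.800e-03 -2.804e-01]
 [-9.823e-01  2.720e-02 -1.856e-01  5.823e-01]
 [ 1.856e-01 -3.000e-04 -9.826e-01  8.524e-01]
 [ 0.000e+00  0.000e+00  0.000e+00  1.000e+00]]
0.022 [ 0.12259258 -0.53587178  0.25281608] [ 9.93691465e-01  1.12147199e-01  5.71827619e-06 -5.28081990e-04] 0.1 [-0.54419454  0.18887227 -0.39915765]
[[-2.000e-04 -9.650e-01 -2.621e-01  6.790e-02]
 [ 1.000e+00 -4.000e-04  8.000e-04 -8.000e-04]
 [-8.000e-04 -2.621e-01  9.650e-01 -1.192e-01]
 [ 0.000e+00  0.000e+00  0.000e+00  1.000e+00]]
```

View pics/scene0.png

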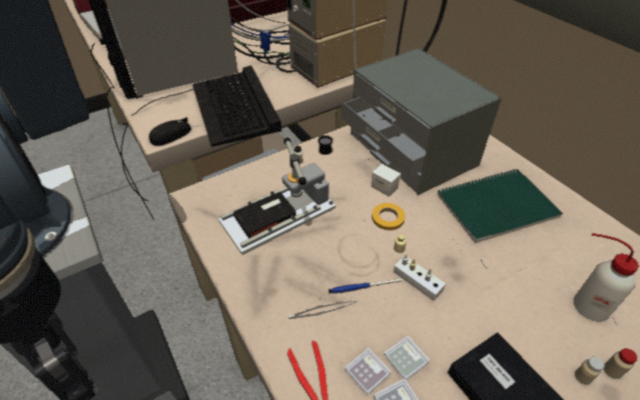

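View pics/top0.png

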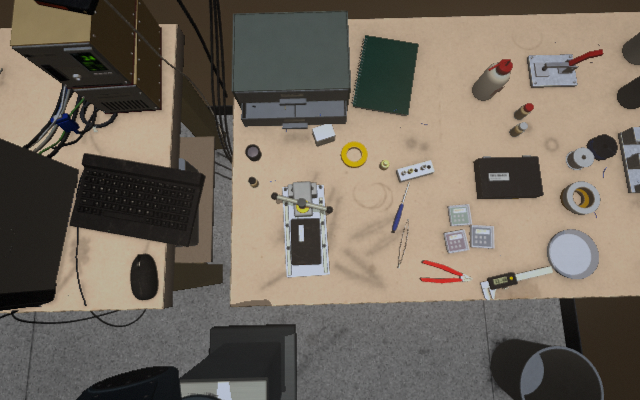

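The scene shows the press at around (280,205), with its mouth towards the robot and the loupe and vial behind it. In the top view the plate spans (285–328, 185–275), the box label is at (301,233), and the bar ends are at (275,196) and (331,210). Next come coarse positions from top depth, then close wrist looks.

```bash
cat > h.py <<'E'
from cell import r, optics
import cv2, numpy as np
from scipy.spatial.transform import Rotation as R
def cam(n, f=None):
    """image dict with T = world_from_camera"""
    p,q=np.array(r.current_tool_pos()),r.current_ee_rot()
    d=dict(optics.get_image(n))
    if n=="wrist":
        M=np.eye(4); M[:3,:3]=R.from_quat(q).as_matrix(); M[:3,3]=p
        d["T"]=M@d["mount"]
    else: d["T"]=np.linalg.inv(d["camera_from_world"])
    if f: cv2.imwrite(f,d["pixels"][:,:,::-1]); np.savez(f[:-4]+".npz",**d)
    return d
def ray(d,u,v):
    c=np.array([(u-d["cx"])/d["fx"],(v-d["cy"])/d["fy"],1.]); T=d["T"]
    return T[:3,3],T[:3,:3]@c
def onz(d,u,v,z):
    o,k=ray(d,u,v); return o+k*(z-o[2])/k[2]
def pts(d):
    v,u=np.mgrid[:400,:640]; z=d["depth"]
    P=np.stack([(u-d["cx"])/d["fx"]*z,(v-d["cy"])/d["fy"]*z,z],-1)
    return P@d["T"][:3,:3].T+d["T"][:3,3]
def down(yaw):
    """tool pointing down, tool x axis at yaw in world"""
    return (R.from_euler('z',yaw)*R.from_euler('x',np.pi)).as_quat()
def two(d1,uv1,d2,uv2):
    o1,k1=ray(d1,*uv1); o2,k2=ray(d2,*uv2)
    s=np.linalg.lstsq(np.stack([k1,-k2],1),o2-o1,rcond=None)[0]
    a,b=o1+s[0]*k1,o2+s[1]*k2
    return (a+b)/2, np.linalg.norm(a-b)
E
python3 - <<'E'
from h import *
d=dict(np.load("top0.npz")); d["T"]=np.linalg.inv(d["camera_from_world"])
P=pts(d)
for n,u,v in [("mouth",306,274),("label",301,233),("ea",275,196),("eb",331,210),("hub",303,205),("arm",303,190),("loupe",253,153),("vial",253,182),("fuse",322,135),("tape",354,155),("weight",384,165)]:
    print(n,np.round(P[v,u],3))
print(r.current_q())
m=(P[...,2]>0.005)&(P[...,2]<0.02)&(d["pixels"].min(-1)>120)
m[:, :270]=0;m[:,345:]=0;m[:180]=0;m[290:]=0
q=P[m][:,:2].astype(np.float32); print(len(q),cv2.minAreaRect(q))
E
```

```text
mouth [ 0.39  -0.259  0.014]
label [ 0.488 -0.249  0.031]
ea [ 0.56  -0.2    0.139]
eb [ 0.527 -0.321  0.135]
hub [ 0.539 -0.26   0.137]
arm [ 0.583 -0.258  0.083]
loupe [ 0.694 -0.131  0.027]
vial [ 0.615 -0.134  0.042]
fuse [ 0.731 -0.307  0.046]
tape [ 0.689 -0.389  0.003]
weight [ 0.653 -0.46   0.031]
[-1.43061260e+00  3.51138747e-01  1.65225097e+00  1.80097627e-05
  1.13907371e+00 -8.46184882e-02]
1171 ((0.4918486475944519, -0.26308172941207886), (0.2602026164531708, 0.18355460464954376), 0.15572871267795563)
```

Run:
```python
from h import *
r.move_to([0.545,-0.26,0.34],down(0)); d=cam("wrist","pics/w1.png"); print(r.current_t(),r.current_q(),d["fx"])
r.move_linear([0.455,-0.26,0.34]); d=cam("wrist","pics/w2.png"); print(r.current_t(),r.current_q())
F=np.array([r.current_contact_force() for _ in range(5)]);print(F.round(2))
```

```text
2.0583 [-5.23638943e-01  3.81581453e-01  1.39248846e+00 -1.07457699e-04
  1.36787647e+00  1.04817670e+00] 278.5194984782263
2.8583 [-6.07580401e-01  2.26563591e-01  1.60137198e+00  1.19247809e-04
  1.31343585e+00  9.63103394e-01]
[[0.45 0.06 0.5 ]
 [0.45 0.06 0.5 ]
 [0.45 0.06 0.5 ]
 [0.45 0.06 0.5 ]
 [0.45 0.06 0.5 ]]
```

View pics/w1.png

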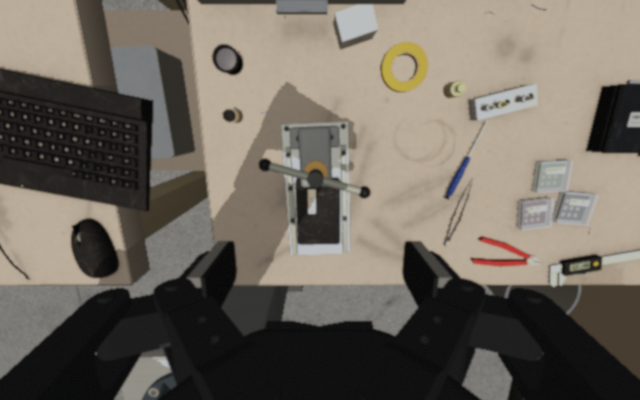

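View pics/w2.png

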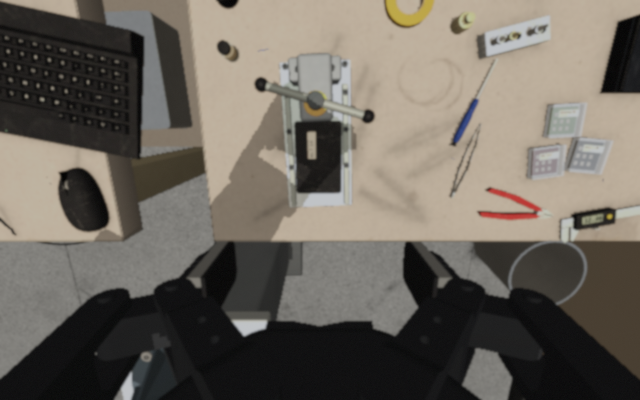

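w1 shows the balls at (265,164) and (364,192), the hub at (316,179), and the plate from v≈122 to 254. w2 shows the balls at (261,84) and (368,116), the hub at (316,101), the box's near edge at v≈192, and the plate mouth at v≈206.

```bash
python3 - <<'E'
from h import *
D=[dict(np.load(f"pics/w{i}.npz")) for i in (1,2)]
def ball(d,u,v):
    g=d["pixels"].max(-1); s=np.zeros(g.shape,bool); s[v-7:v+8,u-7:u+8]=1
    m=((g<70)&s).astype(np.uint8)
    c=max(cv2.findContours(m,cv2.RETR_EXTERNAL,cv2.CHAIN_APPROX_NONE)[0],key=cv2.contourArea)
    return cv2.minEnclosingCircle(c)
B={}
for n,a,b in [("a",(265,164),(261,84)),("b",(364,192),(368,116))]:
    c1,c2=ball(D[0],*a),ball(D[1],*b); B[n],e=two(D[0],c1[0],D[1],c2[0]); print(n,c1,c2,B[n].round(4),round(e,4))
h,e=two(D[0],(316,179),D[1],(316,101)); print("hub top",h.round(4),e)
print("mid",((B["a"]+B["b"])/2).round(4),np.degrees(np.arctan2(*(B["a"]-B["b"])[[1,0]])), np.linalg.norm(B["a"]-B["b"]))
for d in D:
    P=pts(d); near=(abs(P[...,0]-.5)<.2)&(abs(P[...,1]+.26)<.08)
    p=P[near&(P[...,2]>0.006)&(P[...,2]<.024)][:,:2].astype(np.float32)
    # plate long edges: extreme y for x slices
    xs=np.arange(.40,.60,.01); L=[];Rr=[]
    for x in xs:
        s=p[abs(p[:,0]-x)<.005,1]; 
        L.append(np.percentile(s,99.0));Rr.append(np.percentile(s,1.0))
    print("edges L",np.polyfit(xs-.5,L,1).round(4),"R",np.polyfit(xs-.5,Rr,1).round(4),"x range",np.percentile(p[:,0],[.5,99.5]).round(4))
    g=d["pixels"].max(-1)
    q=P[near&(g<60)&(P[...,2]>.022)&(P[...,2]<.04)&(P[...,0]<.53)]
    print("box",len(q),np.median(q[:,2]),np.percentile(q[:,0],[1,99]).round(4),np.percentile(q[:,1],[1,50,99]).round(4))
    s=P[near&(P[...,2]>.07)&(P[...,2]<.10)]; print("arm/column",np.percentile(s,[1,99],axis=0).round(4).tolist())
E
python3 - <<'E'
import cv2,numpy as np
a=cv2.imread('pics/w2.png')[40:220,230:400]
cv2.imwrite('pics/c2.png',cv2.resize(a,None,fx=3.3,fy=3.3,interpolation=cv2.INTER_CUBIC))
E
```

```text
a ((264.31817626953125, 164.68182373046875), 5.956214427947998) ((261.3947448730469, 84.02631378173828), 6.185710430145264) [ 0.5642 -0.1955  0.1309] 0.0009
b ((363.75, 191.75), 5.062214374542236) ((367.1666564941406, 115.83333587646484), 5.892660617828369) [ 0.5306 -0.3142  0.1289] 0.0002
hub top [ 0.5466 -0.256   0.1293] 0.00013376283684894504
mid [ 0.5474 -0.2549  0.1299] 74.20395605830254 0.12335739611006911
edges L [ 0.0332 -0.2058] R [ 0.0425 -0.309 ] x range [0.3882 0.6129]
box 2018 0.028584523809298573 [0.4194 0.517 ] [-0.2907 -0.2613 -0.2242]
arm/column [[0.527, -0.2761, 0.077], [0.6065, -0.2329, 0.0867]]
edges L [ 0.028  -0.2058] R [ 0.048  -0.3087] x range [0.3877 0.6102]
box 2747 0.028669620754426528 [0.4184 0.5241] [-0.2909 -0.2609 -0.2245]
arm/column [[0.5253, -0.2761, 0.0768], [0.6053, -0.2329, 0.0867]]
```

View pics/c2.png

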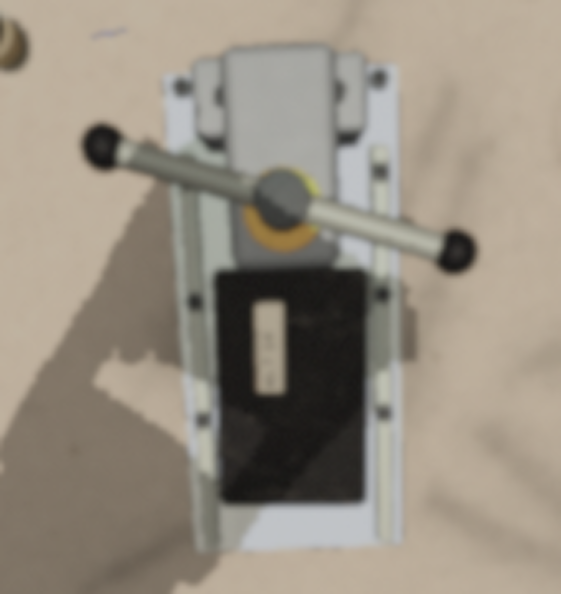

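The enlarged crop shows the press yawed about 2° left, which matches the fitted edges. The enclosure lies between the rails, with its near end at (290,500) in the crop, or x ≈ 0.4185. The screw axis is at about (0.547, -0.255). I'll push now.

```bash
cat >> h.py <<'E'
S=np.array([.547,-.2553]); YAW=.038
def W(x,y=0.): # press frame -> world xy
    c,s=np.cos(YAW),np.sin(YAW); return S+np.array([c*x-s*y,s*x+c*y])
def F(n=1): return np.mean([r.current_contact_force() for _ in range(n)],0)
E
cat > push.py <<'E'
from h import *
r.set_gripper(0.0,20); print("overhang",r.finger_overhang,"open",r.current_opening())
q=(R.from_euler('y',-np.radians(10))*R.from_quat(down(np.pi/2+YAW))).as_quat()
zt=R.from_quat(q).as_matrix()[:,2]; print("tool z",zt.round(3))
def tip(x,z): return np.r_[W(x),z]-zt*r.finger_overhang   # TCP for a tip-centre position
r.move_to(tip(-.165,.16),q)
r.move_linear(tip(-.165,.040),vel=.12); f0=F(3); print(f0.round(2))
for z in (.034,.028,.0225,.0175):
    r.move_linear(tip(-.165,z),vel=.06); f=F(3)-f0; print(z,f.round(2))
    if abs(f[2])>4: print("touch"); raise SystemExit
x=-.165; home=-.082-.0145
while x<home+.006:
    x+=.004 if x<home-.008 else .0007
    r.move_linear(tip(x,.0175),vel=.04); f=F(1)-f0
    if x>-.15: print(round(x,4),f.round(2),end='; ')
    if f[0]<-5: print("STOP"); break
print(r.current_t(),r.current_tool_pos())
E
python3 push.py
```

```text
overhang 0.022 open 0.004336523029665751
tool z [ 0.174  0.    -0.985]
[-0.47 -0.39 -0.68]
0.034 [0.56 0.79 0.95]
0.028 [ 0.06 -0.19  1.13]
0.0225 [ 0.62 -0.05  0.78]
0.0175 [1.41 0.98 1.91]
-0.149 [ 0.64 -0.02 -0.71]; -0.145 [-0.03  0.65  1.24]; -0.141 [0.13 0.14 0.54]; -0.137 [0.81 0.43 1.13]; -0.133 [-0.03 -0.36  1.16]; -0.129 [-0.02  0.65  0.91]; -0.125 [1.16 0.7  0.27]; -0.121 [-0.1   0.71  0.55]; -0.117 [0.38 0.65 0.65]; -0.113 [0.1  0.86 1.15]; -0.109 [ 0.38 -0.38  0.34]; -0.105 [0.54 0.22 0.46]; -0.101 [ 0.19 -0.35  0.52]; -0.1003 [0.01 1.29 1.44]; -0.0996 [-1.38  0.01 -0.27]; -0.0989 [-0.78  1.1   1.68]; -0.0982 [-1.16  1.21  0.87]; -0.0975 [-1.3   1.07  0.45]; -0.0968 [-1.74 -0.18  0.61]; -0.0961 [-0.81  0.54  1.68]; -0.0954 [-0.5  -0.06  0.25]; -0.0947 [-0.88  0.29  0.46]; -0.094 [-3.59 -0.99  2.35]; -0.0933 [-7.89 -2.2   5.41]; STOP
14.1833 [ 0.4492865  -0.25878219  0.03904767]
```

```bash
python3 - <<'E'
from h import *
p=np.array(r.current_tool_pos())
r.move_linear(p-[.012,0,0],vel=.06); r.move_linear(p+[-.03,0,.13],vel=.25)
r.move_to([0.455,-0.26,0.30],down(0)); d=cam("wrist","pics/w3.png"); print(r.current_t())
P=pts(d); near=(abs(P[...,0]-.5)<.2)&(abs(P[...,1]+.26)<.08); g=d["pixels"].max(-1)
q=P[near&(g<60)&(P[...,2]>.022)&(P[...,2]<.04)&(P[...,0]<.53)]
print("box",np.median(q[:,2]),np.percentile(q[:,0],[1,99]).round(4),np.percentile(q[:,1],[1,50,99]).round(4))
E
python3 - <<'E'
import cv2
a=cv2.imread('pics/w3.png')[0:240,200:440]
cv2.imwrite('pics/c3.png',cv2.resize(a,None,fx=2.5,fy=2.5,interpolation=cv2.INTER_CUBIC))
E
```

```text
16.8667
box 0.02867220360108877 [0.4677 0.5282] [-0.2891 -0.256  -0.222 ]
```

View pics/c3.png

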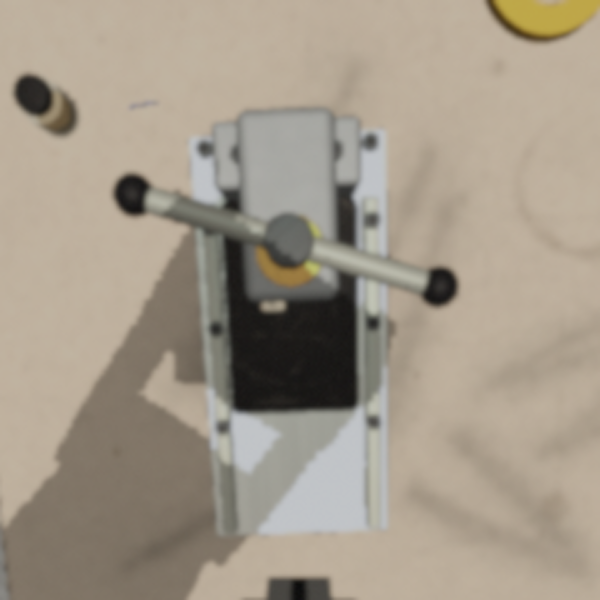

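The enclosure's end now sits at (295,410) in the crop, x ≈ 0.467, where home is expected at 0.465. The force rise against the stop agrees, so it's home. The bar hasn't moved: its balls are at (132,193) and (440,285). Next is the first winding stroke on the left end.

```bash
cat > wind.py <<'E'
from h import *
import json
RAD,BZ=.040,.130
AX=np.array([.5472,-.2552])
def pose(th,off,turned,up=0.):
    """hand over the bar at angle th, set off ahead (clockwise); turned = total degrees wound"""
    a=np.radians(th); u=np.array([np.cos(a),np.sin(a)]); n=np.array([u[1],-u[0]])
    return np.r_[AX+RAD*u+off*n, BZ-.016*turned/360+.009+up], down(a), u, n
def meas(n,k=3):
    f=[];m=[]
    for _ in range(k):
        r.sleep(.02); f.append(r.current_contact_force()); m.append(r.current_torque())
    return np.mean(f,0),np.mean(m,0)
def stroke(th,turned,end,step=10.,stop=None):
    p,q,u,n=pose(th,0,turned,.05); r.move_to(p,q); f0,m0=meas(n)
    p,q,u,n=pose(th,0,turned); r.move_linear(p,vel=.12)
    f,_=meas(n); print("down",(f-f0).round(2))
    if np.linalg.norm(f-f0)>8: raise SystemExit("hit something")
    off=0.; 
    while off<.012:
        off+=.001; r.move_linear(pose(th,off,turned)[0],vel=.03); f,_=meas(n,2)
        if -(f-f0)@n>4: break
    print("contact at off",round(off,4),-(f-f0)@n)
    log=[]
    while th-step>=end:
        th-=step; turned+=step
        p,q,u,n=pose(th,off,turned); r.move_linear(p,q,vel=.035); f,m=meas(n); f=f-f0; m=m-m0
        d=np.array(p[:2])-AX; tz=-(d[0]*f[1]-d[1]*f[0])   # reaction -> applied clockwise counted +
        log.append((turned,-f@n,f@u,f[2],tz*-1,m[2])); print(*np.round(log[-1],3))
        if np.linalg.norm(f)>30: print("FORCE"); break
        if stop and stop(np.array(log)): print("STOP"); break
    p,q,u,n=pose(th,0.,turned); r.move_linear(p,vel=.05)
    r.move_linear(pose(th,0.,turned,.05)[0],vel=.15)
    json.dump(dict(th=th,turned=turned,log=log),open(f"s_{int(turned)}.json","w"))
    print("th",th,"turned",turned,"t",r.current_t())
    return th,turned,np.array(log)
E
cat > s1.py <<'E'
from wind import *
for t in np.arange(110,-91,-20): 
    if r.inverse_kinematics(*pose(t,.006,0)[:2]) is None: print("no ik",t)
r.set_gripper(.25); print(r.current_opening())
stroke(74.2,0,-86.)
E
python3 s1.py
```

```text
0.24526843490000114
down [-0.01  0.47  0.02]Traceback (most recent call last):
  File "s1.py", line 5, in <module>
    stroke(74.2,0,-86.)
    ~~~~~~^^^^^^^^^^^^^
  File "wind.py", line 22, in stroke
    if -(f-f0)@n>4: break
       ~~~~~~~^~
ValueError: matmul: Input operand 1 has a mismatch in its core dimension 0, with gufunc signature (n?,k),(k,m?)->(n?,m?) (size 2 is different from 3)
```

```bash
python3 - <<'E'
s=open('wind.py').read()
s=s.replace("-.016*turned/360+.009+up], down(a), u, n","-.016*turned/360+.009+up], down(a), np.r_[u,0], np.r_[n,0]")
open('wind.py','w').write(s)
s=open('s1.py').read().replace("r.set_gripper(.25)","r.move_linear(pose(74.2,0,0,.05)[0])")
open('s1.py','w').write(s)
E
python3 s1.py
```

```text
0.2457315054117137
down [ 0.54 -0.25  0.06]
contact at off 0.006 6.394716357051822
10.0 5.41 -0.907 0.714 0.211 -0.085
20.0 3.982 -2.027 1.226 0.147 -0.022
30.0 3.959 -2.753 0.163 0.142 -0.007
40.0 3.478 -2.672 -0.706 0.123 0.024
50.0 3.154 -2.357 -0.923 0.112 -0.006
60.0 2.616 -2.475 -0.966 0.09 -0.028
70.0 2.632 -2.002 -1.218 0.093 -0.023
80.0 2.663 -1.088 -0.97 0.1 -0.004
90.0 2.77 -0.09 -1.748 0.11 0.002
100.0 2.383 1.347 -1.478 0.103 -0.025
110.0 2.684 2.176 -0.783 0.12 -0.036
120.0 2.976 2.359 -0.37 0.133 -0.034
130.0 3.356 2.215 -0.602 0.148 -0.041
140.0 3.007 2.582 0.412 0.136 -0.022
150.0 3.624 2.639 0.211 0.161 -0.007
160.0 3.461 1.88 0.256 0.15 -0.016
th -85.8 turned 160.0 t 29.4583
```

The first stroke ran without trouble. The radial force pattern suggests a small error in my axis estimate, so I'll check the bar's position by camera from above before taking the other end.

Run:
```python
from wind import *
r.move_linear(pose(-85.8,0,160,.10)[0],vel=.3)
p,q,_,_=pose(94.2,0,160,.14); r.move_to(p,q)
d=cam("wrist","pics/w4.png"); print(r.current_t())
P=pts(d); g=d["pixels"].max(-1)
for s in (94.2,-85.8):
    c=AX+.062*np.array([np.cos(np.radians(s)),np.sin(np.radians(s))])
    w=np.linalg.inv(d["T"])@np.r_[c,.123,1]; print("expect ball px",d["fx"]*w[0]/w[2]+d["cx"],d["fy"]*w[1]/w[2]+d["cy"])
```

```text
32.3833
expect ball px 317.52643390011764 170.59960332366455
expect ball px 317.77599850042026 283.49067359589304
```

View pics/w4.png

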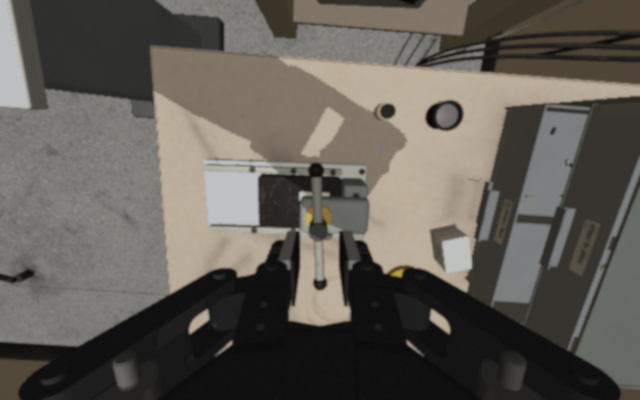

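w4 shows the bar at balls (316,170) and (320,284), within 2° of where I expected, so it did turn. The axis is centred. Now the second end, watching for the rise.

```bash
cat > s2.py <<'E'
from wind import *
def stop(L):
    g=L[L[:,0]>200,1]
    return len(g)>1 and (g[-1]>7.5 or min(g[-2:])>5.8)
stroke(96.,158.,-86.,stop=stop)
E
python3 s2.py
```

```text
down [-0.15  0.1  -0.73]
contact at off 0.005 4.842898510392175
168.0 3.415 -1.335 -0.388 0.13 -0.044
178.0 2.741 -2.11 -1.373 0.099 -0.052
188.0 2.647 -1.805 -1.33 0.097 -0.019
198.0 2.914 -2.122 -1.272 0.106 -0.022
208.0 3.35 -2.145 -1.608 0.123 -0.042
218.0 3.524 -2.073 -1.524 0.131 -0.014
228.0 4.803 -2.612 -0.004 0.179 0.017
238.0 4.388 -2.372 0.323 0.164 0.005
248.0 4.357 -3.907 0.413 0.155 0.063
258.0 5.168 -3.122 0.923 0.191 0.016
268.0 6.187 -2.908 0.694 0.233 0.009
278.0 6.788 -3.244 0.687 0.255 0.066
STOP
th -24.0 turned 278.0 t 40.45
```

The force rose steadily from about 210° of turning. The resting readings leave the load uncertain, at roughly 65–120 N. To settle it, I'll compare small back and forward creeps: their ratio gives the load whatever the reading scale.

```bash
cat > s3.py <<'E'
from wind import *
th,tu=-22.,276.
r.move_linear(pose(th,0,tu,.05)[0],pose(th,0,tu)[1],vel=.1); f0,m0=meas(None)
r.move_linear(pose(th,0,tu)[0],vel=.12)
def creep(th,tu,off,d,n):
    for i in range(n+1):
        a=th+d*i; p,q,u,nn=pose(a,off,tu-d*i); r.move_linear(p,q,vel=.03); f,m=meas(nn); f=f-f0;m=m-m0
        e=p[:2]-AX; tz=e[0]*f[1]-e[1]*f[0]
        print("th",round(a,1),"Fn",round(-f@nn,2),"Fu",round(f@u,2),"Fz",round(f[2],2),"tz",round(tz,3),"mz",round(m[2],3))
    return a,tu-d*i
a,t=creep(th,tu,-.005,1.5,6); print("back ->",a,t)
a,t=creep(a-2,t+2,.005,-1.5,4); print("fwd ->",a,t, r.current_t())
r.move_linear(pose(a,0,t)[0],vel=.05); print(r.current_t())
E
python3 s3.py
```

```text
th -22.0 Fn -0.77 Fu 0.0 Fz 0.0 tz -0.031 mz 0.004
th -20.5 Fn -0.33 Fu -0.35 Fz 0.17 tz -0.011 mz 0.013
th -19.0 Fn -1.63 Fu 0.05 Fz 0.2 tz -0.066 mz 0.042
th -17.5 Fn -1.41 Fu -0.28 Fz 0.51 tz -0.055 mz 0.017
th -16.0 Fn -1.49 Fu -1.26 Fz -0.04 tz -0.053 mz 0.044
th -14.5 Fn -1.47 Fu -0.84 Fz 0.06 tz -0.054 mz 0.023
th -13.0 Fn -1.34 Fu -0.78 Fz -0.0 tz -0.05 mz 0.015
back -> -13.0 267.0
th -15.0 Fn 1.87 Fu -0.05 Fz 0.43 tz 0.075 mz 0.058
th -16.5 Fn 6.21 Fu 0.63 Fz 1.08 tz 0.252 mz 0.066
th -18.0 Fn 8.48 Fu -0.29 Fz 1.72 tz 0.338 mz 0.103
th -19.5 Fn 9.41 Fu -0.09 Fz 1.46 tz 0.376 mz 0.07
th -21.0 Fn 9.59 Fu 0.11 Fz 1.44 tz 0.384 mz 0.151
fwd -> -21.0 275.0 45.2667
45.5167
```

Forward creep reads about 0.38 N m and backward about 0.054 N m, which puts the load at 65–95 N. That's inside the window, but towards the high end. I'll ease it back the same few degrees to sit mid-window, let go and check.

```bash
cat > s4.py <<'E'
from wind import *
a,t=-21.,275.
for i in range(5):
    p,q,u,n=pose(a+2*i,-.005,t-2*i); r.move_linear(p,q,vel=.03)
f,_=meas(n); print("back Fn",-f@n)
a,t=a+8,t-8
r.move_linear(pose(a,0,t)[0],vel=.05); f,_=meas(n); print("free",f.round(2))
r.move_linear(pose(a,0,t,.08)[0],vel=.15)
r.move_to([0.455,-0.26,0.30],down(0)); d=cam("wrist","pics/w5.png"); print(r.current_t())
P=pts(d); near=(abs(P[...,0]-.5)<.2)&(abs(P[...,1]+.26)<.08); g=d["pixels"].max(-1)
q=P[near&(g<60)&(P[...,2]>.022)&(P[...,2]<.04)&(P[...,0]<.53)]
print("box",np.median(q[:,2]),np.percentile(q[:,0],[1,99]).round(4),np.percentile(q[:,1],[1,50,99]).round(4))
E
python3 s4.py
```

```text
back Fn -0.8726770318340009
free [0.14 0.07 0.38]
48.6
box 0.028698827235013574 [0.4683 0.5277] [-0.2894 -0.2631 -0.2215]
```

View pics/w5.png

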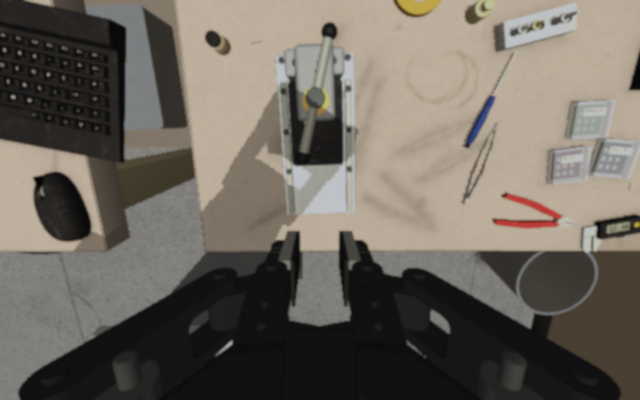

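w5 shows the bar ends at (330,30) and (303,157), the enclosure still home with its near edge at v≈163, and the visible bystanders where they were. The hand is clear, so I'm handing in.

```bash
python3 -c "
from cell import r
print(r.hand_in(), r.current_t())"
```

```text
the job is handed in; nothing more can be done
the job is handed in; nothing more can be done
```

I pushed the enclosure home against the back stop, wound the screw using alternate ends of the bar to an estimated 65–90 N on the foot (after easing it back about 8°), and handed in with the hand clear at about 49 s; no verdict came back.

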